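# Close a digestion vessel with the click wrench

### The arm

A 6-joint arm with a two-finger parallel gripper is mounted at the origin on the work surface. World frame = base frame: x ahead of the robot, y to its left, z up, the work surface at z = 0. Lengths are in m, angles in rad, forces in N, time in s.
With the tool pointing down it reaches from about 0.35 to 1 m from the base axis. Payload 7.1 kg.
Tool frame: the origin (TCP) lies at the centre of the arm's flange, where the gripper is bolted on; the fingertips stand 173 mm ahead of it and the grasp point (between the pads) lies 155 mm ahead of it (ctrl.grip_depth is the distance from the TCP to the grasp point, in m); z points along the fingers, y is the direction in which the jaws open and shut (so a half turn about z gives the same grasp; the last joint's range is limited). The gripper opens to 85 mm and grips with 20 to 120 N. Pads are 22 mm wide; open, the fingers measure 114 mm over their backs; the gripper's body (76 mm by 85 mm) begins 54 mm behind the grasp point. The pads swing forward as they close: fully open they stand 13 mm farther back than shut.
Start: joints at [1.226, 0.423, 1.63, -0, 1.089, -0.019], TCP at [0.2, 0.592, 0.405] pointing down, gripper open.
Joint ranges: [-3, 3], [-0.9, 2.11], [0.09, 2.58], [-1.31, 4.45], [0.11, 2.69], [-2.54, 2.54]. Speed limits (rad/s): [2.39, 2.39, 3.01, 3.14, 3.14, 3.14].

### API

Orientations are given as a unit quaternion [w, x, y, z].
In Python, from rig import readout, eyes, workorder, ctrl gives the robot as it stands. The module is installed in compiled form; this text tells all that it offers.
- The arm moves only by the tool carry_out, never from a script. Its argument "series" is a list of rows, each an object of numbers: "tx", "ty", "tz": the shift along the world's x, y, z in cm; "ax", "ay", "az": the turn, a rotation vector about the world's x, y, z in rad; "jaw": the closure in counts, from 0 (fully open) to 255 (shut). In form: [{"tx": .., "ty": .., "tz": .., "ax": .., "ay": .., "az": .., "jaw": ..}, ...]. A call has 1 to 8 rows; each row shifts and turns the commanded pose from where the row before left it; what a row does not reach is not made up. A row lasts 1/8 s, in which the tool goes at most 62.5 mm and 10.7 degrees, less where a joint would pass 70% of its speed; a pose out of reach is approached as far as the arm can. A call is refused whole if a number of a shift passes 6.25 or a number of a turn 0.188, either way. A call with a gripper value outside its range is refused whole. The fingers move at their own pace and stop on an object; the grip force is fixed at half the most. Time passes only in rows, so rows that do not move let the fingers close. It gives the time, the measured TCP pose, the force and the opening at its end, in the units of the state.
- readout.read_state(): the state, without advancing time (a new reading comes with each control period).
- eyes.read_camera(name): name is "scene" or "top" or "wrist"; returns a dict with "img" (480x640x3 uint8, red, green, blue), "z_map" (480x640 float32, m along the optical axis (not along the pixel's ray), 0 where there is no reading), "K" (3x3 intrinsics, pixels), "cam_to_world" (4x4, takes a point from camera to world coordinates). Camera axes: x right, y up, looking along -z (the intrinsics and any distortion apply to the point x, -y, -z); pixel columns grow to the right and rows downward; lengths in m; the calibration is good to about 2 mm. A picture is of the moment at which its call begins.
- workorder.finish_job(): hands the job in, once; it reports no verdict.
The state is a dict: "clock": time; "q": joint angles; "dq": joint speeds; "joint_torque": joint torques, N m; "ee_pos": TCP position; "tcp_rot": TCP orientation; "contact_force": force on the tool from outside, world axes, zero at the start; "wrist_torque": the same for the moment, N m; "width": opening from 0.0 (shut) to 1.0 (fully open).
Only numpy, scipy, OpenCV 4.12 (cv2) and the standard library are available. Lean on these libraries where they do the work, as an engineer would, in place of code of your own. Each camera call takes 0.05 s, during which the arm holds its last target. There are 200 camera calls.

### The job

Close the digestion vessel that has the click wrench on its cap: push the wrench's handle clockwise (seen from above) until the cap is tight and the wrench breaks over with a click, stop pushing at once, then let go so that the handle springs straight again. Leave the plain flat spanner on the other vessel where it is.

Things in the scene. Friction and masses are not known exactly. Their poses are not given: they have to be found in the camera images.
- wrench_grip (a point): Mid-grip of the click wrench, on its centre line, 115 mm above the bench, clear all round. Grey, black-ribbed cylinder, 30 mm diameter, from 80 mm vesselward to 64 mm at the free end (steel collar). The handle points roughly to the robot. x: along the handle to the vessel (cap's upright axis 200 mm away, knee 150 mm); z up; y: clockwise push. The wrench's ring stays on the vessel's hexagonal cap.
- cap (a joint): Turn of the cap, with the wrench on it, about the upright axis of the white vessel clamped to the bench; rad, growing clockwise seen from above. Starts at 0 to 0.35; turns with steady friction (up to 2.5 N at the grip), stays where it is left, and is tight at 0.6, where it stops.
- click (a joint): Break-over of the handle at its knee, rad, clockwise; 0 = straight. It stays 0 until the cap is tight and the push at the grip reaches about 13 N, then gives way with falling force (about 10 N at 0.1, 6 N at 0.2). Clicked at 0.08 (12 mm more grip travel); past 0.27 (40 mm) the cap is overtightened. A spring straightens it when let go, the cap stays tight.
- spanner_grip (a point): Bystander: near the free end of the plain flat spanner (steel bar 20 mm wide, 7 mm thick, round end) on the other, already closed vessel; 115 mm above the bench, 180 mm from its cap's upright axis. It points roughly to the robot and would turn if pushed. Axes as for the wrench grip. Either vessel may be on the left.

How it is judged:
On the way:
1. the cap is tight and the wrench has broken over with its click (value of joint click above 0.08 rad and value of joint cap above 0.55 rad), for 0.05 s.
At the end, for the whole second after the job is handed in: The cap is tight (turned to within 0.05 rad of its stop at 0.6), the wrench's handle has sprung straight again (break-over under 0.05 rad), both are at rest (under 0.05 rad/s), and the plain spanner's end is within 20 mm of where it was (value of joint cap above 0.55 rad and value of joint click below 0.05 rad and velocity of joint cap between -0.05 and 0.05 rad/s and velocity of joint click between -0.05 and 0.05 rad/s and distance of spanner_grip from where it was at the start of the episode below 0.02 m); the robot touches nothing.
It fails at once if pushed on well past the click: the cap is overtightened (break-over beyond 0.27 rad) (value of joint click above 0.27 rad).
It fails at once if the plain spanner's end moved by more than 20 mm (distance of spanner_grip from where it was at the start of the episode above 0.02 m).
It also fails if it takes over 45 s, if anything falls off the work surface, if the arm or the gripper's body presses on something with over 40 N, if the wrist force passes 120 N, or if a joint passes its speed limit or range.

## Working session

There is one attempt and no reset: what is moved stays moved. The work goes in short steps, Python scripts to look and compute and a tool call to move; the robot and the scene stay as the last step left them, time stands still between calls to the robot, and variables do not carry over. Pictures are saved under pics/ and viewed, about 8 in all and at most 12, crops included, and the job is handed in when it is done.

Besides the shell and the picture viewer there is one more tool, called after "Request:" as name(argument=value, ...) on one line, values as JSON. carry_out: Moves the arm, as the interface text tells. Its arguments: {"type":"object","properties":{"series":{"type":"array","items":{"type":"object","properties":{"tx":{"type":"number"},"ty":{"type":"number"},"tz":{"type":"number"},"ax":{"type":"number"},"ay":{"type":"number"},"az":{"type":"number"},"jaw":{"type":"number"}}}}},"required":["series"]}

```bash
mkdir -p pics; cat > h.py <<'E'
import numpy as np, cv2
from rig import readout, eyes, workorder, ctrl
def cam(n):
    c=eyes.read_camera(n); return c
def pts(c):
    K=c["K"];d=c["z_map"];v,u=np.mgrid[:480,:640]
    P=np.stack([(u-K[0,2])/K[0,0]*d,-(v-K[1,2])/K[1,1]*d,-d,np.ones_like(d)],-1)
    return (P@c["cam_to_world"].T)[...,:3]
E
python3 - <<'E'
from h import *
for n in ["top","scene"]:
    c=cam(n); cv2.imwrite(f"pics/{n}1.png",c["img"][...,::-1]); np.savez(f"{n}1.npz",**c)
    P=pts(c); m=(c["z_map"]>0); print(n,c["K"].tolist(),c["cam_to_world"].round(3).tolist(),m.mean())
s=readout.read_state();print(s)
E
```

```text
top [[604.7479540371046, 0.0, 321.0664494799057], [0.0, 604.7479540371046, 237.91753782518165], [0.0, 0.0, 1.0]] [[0.009, 0.997, -0.079, 0.516], [-1.0, 0.01, 0.007, -0.062], [0.008, 0.079, 0.997, 1.198], [0.0, 0.0, 0.0, 1.0]] 0.9960286458333333
scene [[455.2163431257263, 0.0, 315.57470965506656], [0.0, 455.2163431257263, 238.44860395032214], [0.0, 0.0, 1.0]] [[-0.553, -0.549, 0.627, 1.111], [0.833, -0.347, 0.431, 0.311], [-0.019, 0.76, 0.649, 0.665], [0.0, 0.0, 0.0, 1.0]] 0.9958528645833333
{'clock': 0.1, 'q': array([ 1.22602843e+00,  4.23771910e-01,  1.63061526e+00, -8.07675238e-06,
        1.08859659e+00, -1.89861428e-02]), 'dq': array([ 1.28950670e-03, -3.07452031e-03, -4.20681223e-03,  3.50018573e-06,
        7.82075920e-04, -7.49082935e-05]), 'joint_torque': array([-7.02953494e-04, -5.58422971e+01, -2.82446301e+01, -4.11136853e-05,
        2.91729215e-03,  6.12478857e-05]), 'ee_pos': array([0.19991337, 0.59189711, 0.40401792]), 'tcp_rot': array([-1.22291527e-04,  1.62169599e-01,  9.86762655e-01, -6.84729205e-04]), 'contact_force': array([-0.41617501,  0.31487302, -0.12932283]), 'wrist_torque': array([-0.04544254, -0.01227944, -0.00275507]), 'width': 0.9988245837364362}
```

View pics/top1.png

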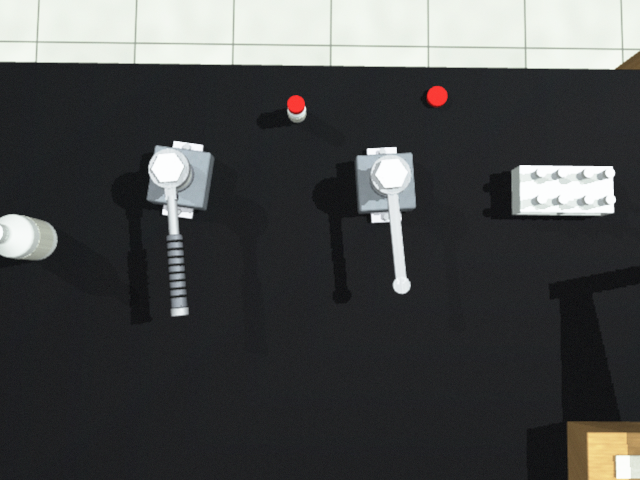

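View pics/scene1.png

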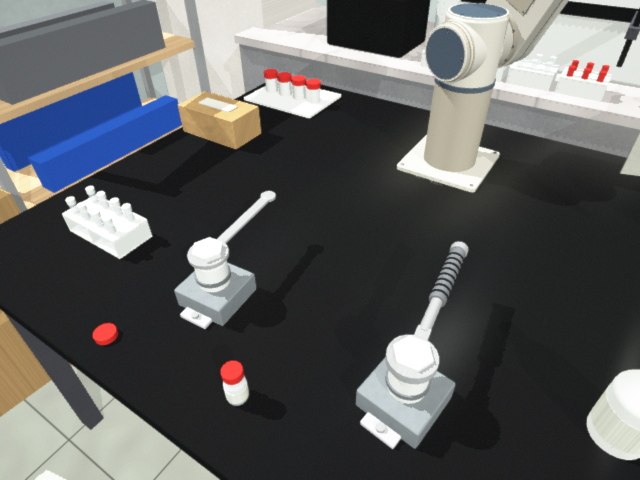

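The top view shows the click wrench on the left vessel (cap near (168,168), ribbed grip from (175,236) to (179,312)). The spanner is on the right vessel (end near (401,285)). Clockwise is a push toward +y, away from the spanner.

```bash
python3 - <<'E'
from h import *
c=dict(np.load("top1.npz"));P=pts(c)
for n,(u,v) in dict(cap=(169,168),knee=(173,215),g1=(175,245),g2=(177,275),g3=(178,300),end=(179,312),scap=(391,174),send=(401,285),bottle=(25,238)).items():
    w=P[v-1:v+2,u-1:u+2].reshape(-1,3); print(n,np.median(w,0).round(4))
# grip mask
m=(P[...,2]>.08)&(P[...,1]>.12)&(P[...,1]<.3)&(P[...,0]<.545)&(P[...,0]>.3)
q=P[m]; print(m.sum(),q.min(0),q.max(0))
for x in np.arange(.36,.56,.02):
    s=q[abs(q[:,0]-x)<.005]
    if len(s):print(x.round(2),s[:,1].min().round(4),s[:,1].max().round(4),s[:,2].max().round(4))
E
```

```text
cap [0.7221 0.2022 0.1321]
knee [0.6393 0.1953 0.1228]
g1 [0.5852 0.1888 0.1285]
g2 [0.5323 0.1838 0.1294]
g3 [0.4885 0.1804 0.1288]
end [0.4677 0.1774 0.1306]
scap [ 0.7158 -0.1931  0.132 ]
send [ 0.5185 -0.2126  0.1182]
bottle [0.5957 0.4579 0.1188]
782 [0.46197008 0.16375005 0.10910653] [0.54487073 0.20083351 0.13504977]
0.46 0.1662 0.1947 0.1332
0.48 0.1663 0.1957 0.1316
0.5 0.1678 0.1948 0.1336
0.52 0.1698 0.1997 0.1321
0.54 0.1721 0.2008 0.1329
```

Request:
carry_out(series=[{"tx":2.7,"ty":-4,"jaw":255},{"tx":2.7,"ty":-4,"jaw":255},{"tx":2.7,"ty":-4,"jaw":255},{"tx":2.7,"ty":-4,"jaw":255},{"tx":2.7,"ty":-4,"jaw":255},{"tx":2.7,"ty":-4,"jaw":255},{"tx":2.7,"ty":-4,"jaw":255},{"tx":2.7,"ty":-4,"jaw":255}])

```text
schema error: expected keys tx, ty, tz, ax, ay, az, jaw
```

Request:
carry_out(series=[{"tx":2.7,"ty":-4,"jaw":255},{"tx":2.7,"ty":-4,"jaw":255},{"tx":2.7,"ty":-4,"jaw":255},{"tx":2.7,"ty":-4,"jaw":255},{"jaw":255}])

```text
schema error: expected keys tx, ty, tz, ax, ay, az, jaw
```

All keys are needed in every row.

Request:
carry_out(series=[{"tx":2.7,"ty":-4,"tz":0,"ax":0,"ay":0,"az":0,"jaw":255},{"tx":2.7,"ty":-4,"tz":0,"ax":0,"ay":0,"az":0,"jaw":255},{"tx":2.7,"ty":-4,"tz":0,"ax":0,"ay":0,"az":0,"jaw":255},{"tx":2.7,"ty":-4,"tz":0,"ax":0,"ay":0,"az":0,"jaw":255},{"tx":2.7,"ty":-4,"tz":0,"ax":0,"ay":0,"az":0,"jaw":255},{"tx":2.7,"ty":-4,"tz":0,"ax":0,"ay":0,"az":0,"jaw":255},{"tx":2.7,"ty":-4,"tz":0,"ax":0,"ay":0,"az":0,"jaw":255},{"tx":2.7,"ty":-4,"tz":0,"ax":0,"ay":0,"az":0,"jaw":255}])

```text
clock: 1.1
ee_pos: [0.4166, 0.2707, 0.4046]
tcp_rot: [-0.0, 0.162, 0.987, -0.0]
contact_force: [0.4, 1.7, 0.6]
width: 0.003
```

Request:
carry_out(series=[{"tx":2.7,"ty":-4,"tz":0,"ax":0,"ay":0,"az":0,"jaw":255},{"tx":2.7,"ty":-4,"tz":0,"ax":0,"ay":0,"az":0,"jaw":255},{"tx":2.7,"ty":-4,"tz":0,"ax":0,"ay":0,"az":0,"jaw":255},{"tx":2.7,"ty":-4,"tz":0,"ax":0,"ay":0,"az":0,"jaw":255},{"tx":0,"ty":0,"tz":0,"ax":0,"ay":0,"az":0,"jaw":255}])

```text
clock: 1.72
ee_pos: [0.5253, 0.1098, 0.4045]
tcp_rot: [0.0, 0.164, 0.986, -0.0]
contact_force: [0.2, 0.7, -0.3]
width: 0.001
```

Request:
carry_out(series=[{"tx":0,"ty":0,"tz":-4.5,"ax":0,"ay":0,"az":0,"jaw":255},{"tx":0,"ty":0,"tz":-4.5,"ax":0,"ay":0,"az":0,"jaw":255},{"tx":0,"ty":0,"tz":-3,"ax":0,"ay":0,"az":0,"jaw":255},{"tx":0,"ty":0,"tz":-1.7,"ax":0,"ay":0,"az":0,"jaw":255},{"tx":0,"ty":0,"tz":0,"ax":0,"ay":0,"az":0,"jaw":255},{"tx":0,"ty":0,"tz":0,"ax":0,"ay":0,"az":0,"jaw":255}])

```text
clock: 2.48
ee_pos: [0.5245, 0.1125, 0.2688]
tcp_rot: [0.001, 0.162, 0.987, 0.0]
contact_force: [1.2, -0.3, 0.3]
width: 0.0
```

```bash
python3 - <<'E'
from h import *
a=cam("top")["img"];b=cam("scene")["img"]
cv2.imwrite("pics/m2.png",np.hstack([a[100:400,100:500],b[150:450,240:640]])[...,::-1])
print(readout.read_state()["contact_force"])
E
```

```text
[ 0.0448613  -0.60643679 -0.89167509]
```

View pics/m2.png

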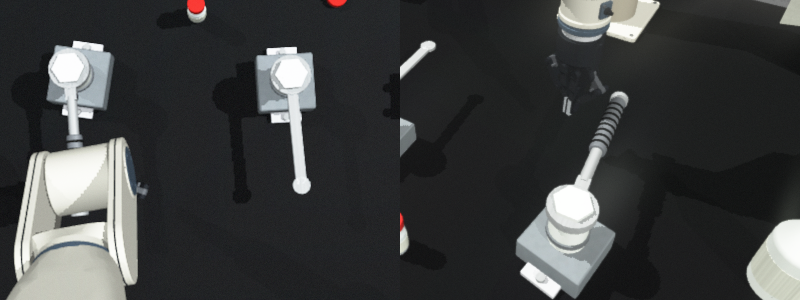

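The picture shows the closed fingers just beside the grip on its −y side, at handle height and not touching (right half, about (567,105)). I'll start pushing.

Request:
carry_out(series=[{"tx":0,"ty":1,"tz":0,"ax":0,"ay":0,"az":0,"jaw":255},{"tx":0,"ty":1,"tz":0,"ax":0,"ay":0,"az":0,"jaw":255},{"tx":0,"ty":1,"tz":0,"ax":0,"ay":0,"az":0,"jaw":255},{"tx":0,"ty":1,"tz":0,"ax":0,"ay":0,"az":0,"jaw":255},{"tx":0,"ty":1,"tz":0,"ax":0,"ay":0,"az":0,"jaw":255},{"tx":0,"ty":1,"tz":0,"ax":0,"ay":0,"az":0,"jaw":255},{"tx":0,"ty":0.5,"tz":0,"ax":0,"ay":0,"az":0,"jaw":255},{"tx":0,"ty":0.5,"tz":0,"ax":0,"ay":0,"az":0,"jaw":255}])

```text
clock: 3.58
ee_pos: [0.5238, 0.1823, 0.2675]
tcp_rot: [-0.0, 0.162, 0.987, -0.0]
contact_force: [-2.1, -2.8, -0.2]
width: -0.0
```

```bash
cat > look.py <<'E'
from h import *
import sys
c=cam("scene");b=c["img"]
cv2.imwrite(f"pics/{sys.argv[1]}.png",b[:,150:,::-1])
P=pts(c); m=(P[...,2]>.1)&(P[...,2]<.14)
# thin steel neck between cap and grip, radius 70..110 mm from cap axis
d=P[...,:2]-[.722,.203]; r=np.hypot(d[...,0],d[...,1]); k=m&(r>.07)&(r<.11)&(d[...,0]<0)
a=np.arctan2(d[k][:,1],-d[k][:,0]); print("neck angle",np.median(a).round(3),k.sum())
s=readout.read_state();print(s["clock"],s["ee_pos"].round(4),s["contact_force"].round(1))
E
python3 look.py p3
python3 - <<'E'
from h import *
c=dict(np.load("scene1.npz"));P=pts(c); m=(P[...,2]>.1)&(P[...,2]<.14)
d=P[...,:2]-[.722,.203]; r=np.hypot(d[...,0],d[...,1]); k=m&(r>.07)&(r<.11)&(d[...,0]<0)
print("start",np.median(np.arctan2(d[k][:,1],-d[k][:,0])))
E
```

```text
neck angle 0.073 244
3.625 [0.5239 0.1827 0.2676] [-1.5 -0.9 -0.9]
start -0.05886985147994512
```

Request:
carry_out(series=[{"tx":0.1,"ty":0.5,"tz":0,"ax":0,"ay":0,"az":0,"jaw":255},{"tx":0.1,"ty":0.5,"tz":0,"ax":0,"ay":0,"az":0,"jaw":255},{"tx":0.1,"ty":0.5,"tz":0,"ax":0,"ay":0,"az":0,"jaw":255},{"tx":0.1,"ty":0.4,"tz":0,"ax":0,"ay":0,"az":0,"jaw":255}])

```text
clock: 4.12
ee_pos: [0.5281, 0.2014, 0.2677]
tcp_rot: [-0.0, 0.162, 0.987, 0.0]
contact_force: [-2.4, -1.9, -0.5]
width: -0.001
```

Request:
carry_out(series=[{"tx":0.1,"ty":0.3,"tz":0,"ax":0,"ay":0,"az":0,"jaw":255},{"tx":0.1,"ty":0.3,"tz":0,"ax":0,"ay":0,"az":0,"jaw":255},{"tx":0.1,"ty":0.2,"tz":0,"ax":0,"ay":0,"az":0,"jaw":255}])

```text
clock: 4.5
ee_pos: [0.5311, 0.2093, 0.2677]
tcp_rot: [-0.0, 0.162, 0.987, -0.0]
contact_force: [-2.5, -2.9, -0.5]
width: 0.003
```

Request:
carry_out(series=[{"tx":0.1,"ty":0.3,"tz":0,"ax":0,"ay":0,"az":0,"jaw":255},{"tx":0.1,"ty":0.3,"tz":0,"ax":0,"ay":0,"az":0,"jaw":255},{"tx":0.1,"ty":0.2,"tz":0,"ax":0,"ay":0,"az":0,"jaw":255}])

```text
clock: 4.88
ee_pos: [0.5341, 0.2173, 0.2677]
tcp_rot: [-0.0, 0.162, 0.987, -0.0]
contact_force: [-2.3, -2.1, -0.2]
width: -0.001
```

Request:
carry_out(series=[{"tx":0.1,"ty":0.3,"tz":0,"ax":0,"ay":0,"az":0,"jaw":255},{"tx":0.1,"ty":0.3,"tz":0,"ax":0,"ay":0,"az":0,"jaw":255},{"tx":0.1,"ty":0.2,"tz":0,"ax":0,"ay":0,"az":0,"jaw":255}])

```text
clock: 5.25
ee_pos: [0.5371, 0.2253, 0.2677]
tcp_rot: [-0.0, 0.162, 0.987, 0.0]
contact_force: [-3.2, -2.3, 0.1]
width: -0.001
```

Request:
carry_out(series=[{"tx":0.1,"ty":0.3,"tz":0,"ax":0,"ay":0,"az":0,"jaw":255},{"tx":0.1,"ty":0.3,"tz":0,"ax":0,"ay":0,"az":0,"jaw":255},{"tx":0.1,"ty":0.2,"tz":0,"ax":0,"ay":0,"az":0,"jaw":255}])

```text
clock: 5.62
ee_pos: [0.5401, 0.2333, 0.2677]
tcp_rot: [0.0, 0.162, 0.987, 0.0]
contact_force: [-2.6, -2.6, -0.5]
width: 0.002
```

Request:
carry_out(series=[{"tx":0.1,"ty":0.3,"tz":0,"ax":0,"ay":0,"az":0,"jaw":255},{"tx":0.1,"ty":0.3,"tz":0,"ax":0,"ay":0,"az":0,"jaw":255},{"tx":0.1,"ty":0.2,"tz":0,"ax":0,"ay":0,"az":0,"jaw":255}])

```text
clock: 6.0
ee_pos: [0.5426, 0.2407, 0.2674]
tcp_rot: [-0.001, 0.162, 0.987, -0.001]
contact_force: [-4.9, -10.1, 1.9]
width: 0.002
```

The force jumped to about 11 N, so the cap is at its stop. Now the break-over, in small steps.

Request:
carry_out(series=[{"tx":0.1,"ty":0.3,"tz":0,"ax":0,"ay":0,"az":0,"jaw":255},{"tx":0.1,"ty":0.3,"tz":0,"ax":0,"ay":0,"az":0,"jaw":255}])

```text
clock: 6.25
ee_pos: [0.5441, 0.2456, 0.2672]
tcp_rot: [-0.002, 0.162, 0.987, -0.002]
contact_force: [-7.7, -12.2, 5.0]
width: -0.001
```

Request:
carry_out(series=[{"tx":0.1,"ty":0.3,"tz":0,"ax":0,"ay":0,"az":0,"jaw":255},{"tx":0.1,"ty":0.3,"tz":0,"ax":0,"ay":0,"az":0,"jaw":255}])

```text
clock: 6.5
ee_pos: [0.5459, 0.2518, 0.2672]
tcp_rot: [-0.002, 0.162, 0.987, -0.002]
contact_force: [-7.5, -10.2, 4.6]
width: 0.003
```

```bash
python3 look.py p4
```

```text
neck angle 0.452 288
6.55 [0.5461 0.2522 0.2673] [-6.3 -8.8  4.1]
```

View pics/p4.png

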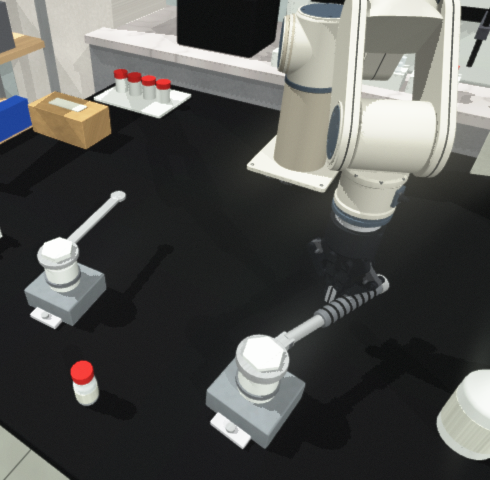

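The picture shows the fingers on the ribbed grip at about (335,295), the spanner unmoved and the force falling, so it is breaking over. It needs about 8 mm more.

Request:
carry_out(series=[{"tx":0.15,"ty":0.4,"tz":0,"ax":0,"ay":0,"az":0,"jaw":255},{"tx":0.15,"ty":0.4,"tz":0,"ax":0,"ay":0,"az":0,"jaw":255}])

```text
clock: 6.8
ee_pos: [0.549, 0.2602, 0.2673]
tcp_rot: [-0.002, 0.162, 0.987, -0.002]
contact_force: [-7.1, -6.9, 3.7]
width: -0.002
```

```bash
cat > ang.py <<'E'
from h import *
import sys
c=cam("scene");P=pts(c);h=P[...,2]; cv2.imwrite(f"pics/{sys.argv[1]}.png",c["img"][150:450,320:620,::-1])
d=P[...,:2]-[.722,.203]; phi=np.arctan2(d[...,1],-d[...,0]); r=np.hypot(d[...,0],d[...,1])
for lo,hi in [(.035,.05),(.06,.08),(.09,.115),(.24,.27)]:
    k=(r>lo)&(r<hi)&(h>.105)&(h<.14)&(phi>-.3)&(phi<.9); print(lo,hi,np.median(phi[k]).round(3),np.mean(r[k]).round(3),k.sum())
s=readout.read_state();print(s["clock"],s["ee_pos"].round(4),s["contact_force"].round(1))
E
python3 ang.py p5
```

```text
0.035 0.05 0.462 0.043 156
0.06 0.08 0.492 0.07 149
0.09 0.115 0.491 0.102 178
0.24 0.27 0.518 0.251 127
6.85 [0.5492 0.2607 0.2673] [-7.6 -5.8  3.2]
```

The force has fallen from 14 N to about 9 N after about 19 mm of give, which is roughly 0.13 rad and past the click. I'll back off now.

Request:
carry_out(series=[{"tx":-0.4,"ty":-1,"tz":0,"ax":0,"ay":0,"az":0,"jaw":255},{"tx":-0.4,"ty":-1,"tz":0,"ax":0,"ay":0,"az":0,"jaw":255},{"tx":-0.4,"ty":-1.5,"tz":0,"ax":0,"ay":0,"az":0,"jaw":255},{"tx":-0.6,"ty":-2,"tz":0,"ax":0,"ay":0,"az":0,"jaw":255},{"tx":-0.5,"ty":-2,"tz":0,"ax":0,"ay":0,"az":0,"jaw":255},{"tx":0,"ty":0,"tz":0,"ax":0,"ay":0,"az":0,"jaw":255}])

```text
clock: 7.6
ee_pos: [0.5266, 0.1845, 0.2678]
tcp_rot: [-0.0, 0.163, 0.987, -0.0]
contact_force: [0.2, -0.9, -0.4]
width: 0.003
```

```bash
python3 ang.py p6
```

```text
0.035 0.05 0.473 0.043 155
0.06 0.08 0.43 0.07 148
0.09 0.115 0.397 0.103 162
0.24 0.27 0.363 0.25 196
7.65 [0.5271 0.1852 0.2679] [ 0.  -0.4 -0.2]
```

View pics/p6.png

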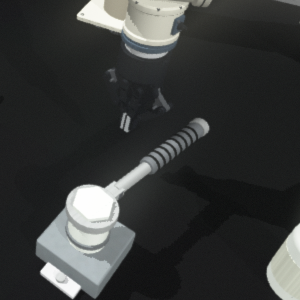

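The handle sprung back (end 0.52 → 0.36 rad about the cap) and the gripper is clear of it. I'll lift, wait, and check the spanner.

Request:
carry_out(series=[{"tx":0,"ty":0,"tz":3,"ax":0,"ay":0,"az":0,"jaw":255},{"tx":0,"ty":0,"tz":4,"ax":0,"ay":0,"az":0,"jaw":255},{"tx":0,"ty":0,"tz":3,"ax":0,"ay":0,"az":0,"jaw":255},{"tx":0,"ty":0,"tz":0,"ax":0,"ay":0,"az":0,"jaw":255},{"tx":0,"ty":0,"tz":0,"ax":0,"ay":0,"az":0,"jaw":255}])

```text
clock: 8.28
ee_pos: [0.5268, 0.1862, 0.3672]
tcp_rot: [-0.0, 0.162, 0.987, -0.0]
contact_force: [0.1, 0.0, 0.1]
width: -0.001
```

```bash
python3 - <<'E'
from h import *
c=cam("top");P=pts(c);P0=pts(dict(np.load("top1.npz")))
for Q in (P0,P):
    k=(Q[...,2]>.1)&(Q[...,0]>.48)&(Q[...,0]<.55)&(Q[...,1]<-.15)&(Q[...,1]>-.3); print("spanner end",Q[k].mean(0).round(4))
E
python3 ang.py p7; python3 -c "
from rig import workorder; print(workorder.finish_job())"
```

```text
spanner end [ 0.5259 -0.2132  0.1186]
spanner end [ 0.5258 -0.2132  0.1186]
0.035 0.05 0.459 0.043 153
0.06 0.08 0.426 0.07 145
0.09 0.115 0.393 0.102 169
0.24 0.27 0.362 0.251 194
8.375 [0.5266 0.1861 0.3665] [ 0.4 -0.7 -0.7]
the job is handed in; nothing more can be done
None
```

I tightened the cap with the closed fingers, pushing the wrench handle clockwise until it broke over. Then I backed off and lifted clear, and handed the job in at about 8.4 s. No verdict was reported.

- **Cap and click:** The cap reached its stop with the grip force rising to about 14 N. The force then fell to about 9 N over roughly 19 mm of further push, which means the wrench clicked.
- **Amount of break-over:** My two estimates disagree. Force and travel give about 0.13 rad, while the camera's spring-back angle gives about 0.18–0.19 rad. Both lie between the 0.08 click and the 0.27 limit.
- **After release:** The handle sprang back and stayed still, with its end at 0.363 and then 0.362 rad about the cap. I did not measure the cap and break-over joint angles directly, so "tight" and "straight" rest on the force and on how the handle moved.
- **Spanner and contact:** The spanner's end moved 0.1 mm between the first and last pictures. The contact force at the end was about zero, within the noise.

One early move call was refused because rows were missing keys, and nothing moved.

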